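# Turn a recipe card over in the ring binder and secure it

### The arm

A 6-joint arm with a two-finger parallel gripper is mounted at the origin on a cart in front of the work surface, level with it; the furniture and walls round the work are solid. World frame = base frame: x ahead of the robot, y to its left, z up, the work surface at z = 0. Lengths are in m, angles in rad, forces in N, time in s.
With the tool pointing down it reaches from about 0.275 to 0.825 m from the base axis. Payload 4.9 kg.
Tool frame: the origin (TCP) lies midway between the tips of the shut fingers; the grasp point (between the pads) lies 19 mm behind it; z points along the fingers, y is the direction in which the jaws open and shut (so a half turn about z gives the same grasp; the last joint's range is limited). The gripper opens to 85 mm and grips with 20 to 120 N. Pads are 22 mm wide; open, the fingers measure 114 mm over their backs; the gripper's body (76 mm by 85 mm) begins 54 mm behind the grasp point. The pads swing forward as they close: fully open they stand 13 mm farther back than shut.
Start: joints at [1.114, 0.326, -0.193, 1.052, 0, 1.437], TCP at [0.174, 0.522, 0.231] pointing down, gripper open.
Joint ranges: [-2.65, 2.65], [-0.97, 1.79], [-1.3, 1.35], [-1.93, 2.1], [-1.47, 1.37], [-3.14, 3.14]. Speed limits (rad/s): [2.57, 2.57, 3.14, 3.14, 3.14, 3.14].

### API

Orientations are given as a rotation vector (axis times angle).
In Python, from workcell import r gives the robot as it stands.
- The arm moves only by the shell command python3 -m creep 'ROWS'. ROWS is JSON, a list of rows, each a list of 5 numbers: the shift along the tool's x, y, z in mm, then the turn about the tool's z in rad, then the gripper's target within -1 to 1 (shut at 1, half-way at 0, fully open at -1). A call has 1 to 20 rows; each row shifts and turns the commanded pose from where the row before left it, along the tool's axes as they then stand; what a row does not reach is not made up. A row lasts 1/8 s, in which the tool goes at most 62.5 mm and 10.7 degrees, less where a joint would pass 70% of its speed; a pose out of reach is approached as far as the arm can. A call with a gripper value outside its range is refused whole. The fingers move at their own pace and stop on an object; the grip force is fixed at half the most. Time passes only in rows, so rows that do not move let the fingers close. It gives the time, the measured TCP pose, the force and the opening at its end, in the units of the state.
- r.get_obs(): the state, without advancing time (a new reading comes with each control period).
- r.camera(name): name is "side" or "top" or "wrist"; returns (picture, depth): 400x640x3 uint8, blue, green, red; 400x640 float32, m along the optical axis (not along the pixel's ray), 0 where there is no reading.
- r.camera_params(name): a dict with "vfov" (degrees; the focal length in pixels is half the picture's height over the tangent of half this angle, whatever the lens; pixels are square), "cx", "cy" (the principal point, pixels), "R" (3x3) and "t" (3): a world point X has camera coordinates R X + t; the wrist camera has in their place "hand_eye" (4x4, takes a point from camera to tool coordinates, whose origin is the TCP and whose axes are the flange's). Camera axes: x right, y down, z forward; pixel columns grow to the right and rows downward; lengths in m; the calibration is good to about 2 mm. A picture is of the moment at which its call begins: read the wrist's pose just before it. camera_params takes no time and is no camera call.
- r.sign_off(): hands the job in, once; it reports no verdict.
Trained networks look in the newest picture that a camera, given by its name, has taken for a name from the list of things; names that differ only in an ending like _2 or _b are one class to them, and where a whole thing is asked for, a point or a joint stands for the part that bears it (a point fixed in the world has none). Each returns a list of dicts, best first, with "confidence" (0 to 1); they miss things now and then, are a little off and sometimes report something else, mostly with a low value. They report only what shows in the picture. A call takes as long as a camera call.
- r.look_for(camera, thing): "extent" ([centre column, centre row, width, height] in pixels, round what is visible of it).
- r.outline_of(camera, thing): "mask" (400x640 bool, what is visible of it) and "extent" ([centre column, centre row, width, height] in pixels, round what is visible of it).
- r.landmark_of(camera, thing): "centre" ([column, row] in pixels: a listed point, or the origin of a listed thing).
The state is a dict: "time": time; "joints": joint angles; "qvel": joint speeds; "joint_torque": joint torques, N m; "ee_pos": TCP position; "ee_rot": TCP orientation; "contact_force": force on the tool from outside, world axes, zero at the start; "ft_torque": the same for the moment, N m; "grip_width": opening from 0.0 (shut) to 1.0 (fully open).
Only numpy, scipy, OpenCV 4.12 (cv2) and the standard library are available. Lean on these libraries where they do the work, as an engineer would, in place of code of your own. Each camera call takes 0.05 s, during which the arm holds its last target.

### The job

On the cookbook stand, swing the right-hand page keeper aside off the page, then turn only the front leaf (orange tab) over the binder's rings so that it lies flat on the left-hand page and shows its other face. Then swing both keepers up across the pages, the left one over the turned leaf and the right one over the next leaf (green tab), so that their arms point up the page; do not shift or tip the things standing around.

Things in the scene. Friction and masses are not known exactly. Their poses are not given: they have to be found in the camera images.
- ring_axis (a point): Middle of the binder's ring row, on the axis about which the leaves turn. Own axes: x up the slope along the rings, y left across the pages, z square out of the pages (38 degrees from vertical, leaning to the robot). In this frame the right and left pages are at about z = 0, from x = -95 to 95 mm, out to 158 mm from the axis; rings 29 mm across, up to z = 17, within 17 mm of y = 0.
- binder: Open ring binder of stiff cards, dark covers, 344 mm wide, lying on the 38 degree slope; fixed. Origin at the middle of its lower edge on the board, 107 mm down the slope from ring_axis and 18 mm behind it; axes as ring_axis. Covers reach 172 mm left and right. The left-hand page lies at z = 16.6 mm of this frame, the pack of cards on the right at z = 11.
- stand: Slanted bamboo cookbook stand on dark steel legs; it does not move. Origin on the worktop under its middle, x away from its front, z up. Board 360 mm wide, 216 mm up the slope; its lower edge 80 mm in front of the origin and 22 mm up, its top edge 155 mm up. A lip 16 mm thick runs along the lower edge and stands 15 mm out from the board.
- front_leaf (a joint): Turn of the front leaf (white card, orange edge band and tab, 190 mm along the rings, 2.4 mm thick, 55 g) about the ring axis: 0 flat on the right, pi/2 square off the pages, pi flat on the left. Starts near 0.04 under the right keeper; freed, a springy strip near the rings lifts it to about 0.45, where it rests. Under 1 N at the edge turns it on; past upright it sinks left by itself and stays down.
- front_leaf_edge (a point): Middle of the outer edge of the front leaf, 158 mm from the ring axis (the orange tab, 36 mm long, 47 to 83 mm up the slope from here, reaches 12 mm further). Own x along the edge, up the slope; y from the edge towards the rings; z out of the face shown at the start.
- next_leaf (a joint): Turn of the next leaf (same size, green edge band and tab) under the front leaf, which must stay on the right: 0 = flat on the right-hand pack. When the keeper is off it lies at only about 0 to 0.1, so at the outer edge a gap of 50 to 70 mm opens between the two leaves. A pale springy strip (sheet lifter), 56 mm out from the ring axis, stands between them at 0.46 once the front leaf is up.
- next_leaf_edge (a point): Middle of the outer edge of the next leaf, 158 mm from the ring axis; axes as for front_leaf_edge.
- right_keeper (a joint): Swing of the right page keeper, a steel wire arm (5 mm thick, 65 mm long) pivoted on the lip, 100 mm right of and 117 mm down the slope from ring_axis. 0 = arm straight up the slope over the leaf, pi/2 = pointing right along the lip; clear of the leaf from 1.35. Stops at -0.35 and 1.75, stays where it is left, 0.5 to 2 N at the cap moves it. Starts at 0 to 0.35, holding the front leaf down.
- right_keeper_cap (a point): Middle of the black rubber cap at the end of the right keeper's arm. The cap stands square off the pages: 12 mm across, 24 mm long along its own z (12 mm either side of this point, which lies 17.5 mm out from the plane of ring_axis). Own x points away from the pivot along the arm.
- left_keeper (a joint): Swing of the left page keeper, the mirror image, pivoted 100 mm left of and 117 mm down the slope from ring_axis: 0 = arm straight up the slope over the left-hand page, pi/2 = pointing left along the lip; same stops and force. Starts open, at 1.4 to 1.7. Its arm passes 4 mm over a leaf lying flat.
- left_keeper_cap (a point): Middle of the rubber cap of the left keeper; same size and axes as the right one.
- sauce_bottle: Bystander: soft sauce bottle, white and brown with a green nozzle, 66 mm across, 160 mm tall; origin at the centre of its underside.
- spice_jar: Bystander: small glass spice jar with a dark lid, 48 mm across, 70 mm tall; origin at the centre of its underside.
- fish_tin: Bystander: low golden food tin with a green label, 86 mm across, 40 mm tall; origin at the centre of its underside.
- orange_mug: Bystander: orange mug, 81 mm across, 101 mm tall, its handle to its own -y; origin at the centre of its underside.
- pattern_cup: Bystander: white tea cup with dark green checks, no handle, 65 mm across, 78 mm tall; origin at the centre of its underside.

How it is judged:
By the outcome, as a careful person would: the job done as asked, in the order asked, and still so for the second after the job is handed in, with the robot touching nothing.
It also fails if it takes over 72 s, if anything falls off the work surface, if the arm or the gripper's body presses on something with over 40 N, if the wrist force passes 120 N, or if a joint passes its speed limit or range.

## Working session

There is one attempt and no reset: what is moved stays moved. The work goes in short steps, Python scripts to look and compute and a shell command to move; the robot and the scene stay as the last step left them, time stands still between calls to the robot, and variables do not carry over. Pictures are saved under pics/ and viewed, and the job is handed in when it is done.

```bash
ls; mkdir -p pics
python3 - <<'E'
from workcell import r
import cv2
o=r.get_obs()
print({k:(v if not hasattr(v,'round') else v) for k,v in o.items()})
for c in ['side','top','wrist']:
    im,d=r.camera(c); cv2.imwrite(f'pics/{c}0.png',im)
    print(c,r.camera_params(c))
E
```

```text
pics
{'time': 0.0, 'joints': array([ 1.11376541e+00,  3.26932388e-01, -1.93593190e-01,  1.05201330e+00,
        8.62431413e-06,  1.43661510e+00]), 'qvel': array([-0.00039748,  0.00087528, -0.00032023,  0.00120991, -0.00108465,
        0.00018245]), 'joint_torque': array([ 3.51074295e-04, -4.43392432e+01,  2.62442207e+01,  1.54692354e-02,
       -1.08350525e-04,  2.78876527e-06]), 'ee_pos': array([0.17421227, 0.52105678, 0.23050457]), 'ee_rot': array([-5.04848428e-01, -3.10023942e+00,  2.61408848e-03]), 'contact_force': array([-0.33965852,  0.03979082, -0.24121105]), 'ft_torque': array([ 0.03011135, -0.00329881, -0.01607669]), 'grip_width': 1.0020388312090691}
side {'vfov': 57.02188124602595, 'cx': 317.4291783038619, 'cy': 200.88154859775005, 'R': array([[ 9.84656542e-01, -1.74502141e-01,  7.04740337e-04],
       [-9.48978504e-02, -5.38856892e-01, -8.37035034e-01],
       [ 1.46444160e-01,  8.24125144e-01, -5.47148842e-01]]), 't': array([-0.48053843,  0.20061966,  0.75251635])}
top {'vfov': 44.9032410028294, 'cx': 320.11376730611886, 'cy': 192.21030760324842, 'R': array([[-0.08224444, -0.99660365,  0.00412541],
       [-0.97379421,  0.07948001, -0.21309096],
       [ 0.21203935, -0.02154284, -0.97702365]]), 't': array([0.1775157 , 0.51739402, 1.33696699])}
wrist {'vfov': 64.23806896068271, 'cx': 314.1817865162175, 'cy': 204.23070012590267, 'hand_eye': array([[ 8.50542649e-04, -9.65313361e-01, -2.61092688e-01,
         6.63771442e-02],
       [ 9.99999636e-01,  8.38375896e-04,  1.57977942e-04,
        -1.75421373e-04],
       [ 6.63955976e-05, -2.61092727e-01,  9.65313723e-01,
        -1.43321201e-01],
       [ 0.00000000e+00,  0.00000000e+00,  0.00000000e+00,
         1.00000000e+00]])}
```

View pics/side0.png

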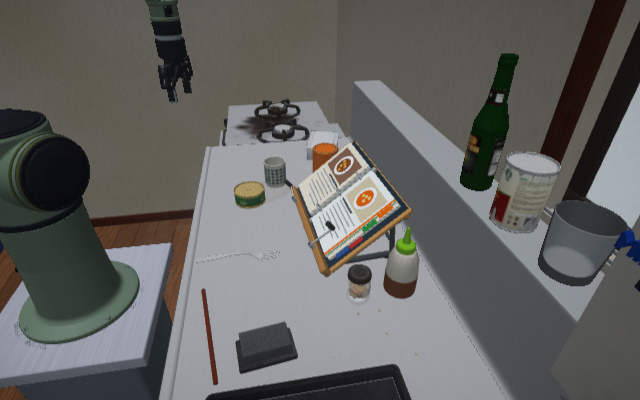

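View pics/top0.png

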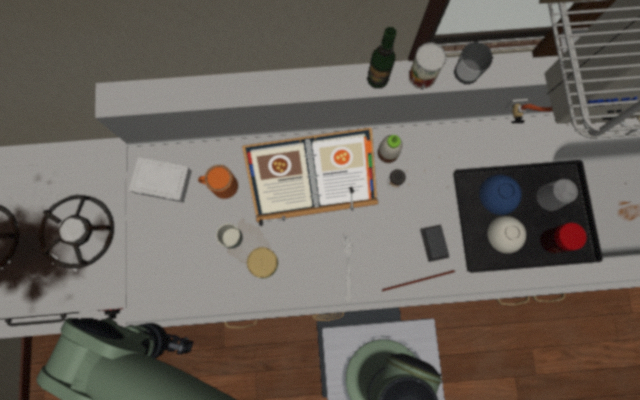

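```bash
cat > h.py <<'E'
from workcell import r
import numpy as np, cv2
from scipy.spatial.transform import Rotation as Ro
def f(p): return 200/np.tan(np.radians(p['vfov'])/2)
def cam(c,obs=None):
    p=r.camera_params(c)
    if c=='wrist':
        o=obs or r.get_obs(); T=np.eye(4);T[:3,:3]=Ro.from_rotvec(o['ee_rot']).as_matrix();T[:3,3]=o['ee_pos']
        M=np.linalg.inv(T@p['hand_eye']); return M[:3,:3],M[:3,3],f(p),p['cx'],p['cy']
    return p['R'],p['t'],f(p),p['cx'],p['cy']
def bp(C,u,v,z):
    R,t,F,cx,cy=C; return R.T@(np.array([(u-cx)/F*z,(v-cy)/F*z,z])-t)
def pj(C,X):
    R,t,F,cx,cy=C; q=R@np.asarray(X)+t; return np.array([q[0]/q[2]*F+cx,q[1]/q[2]*F+cy])
def cloud(C,d):
    R,t,F,cx,cy=C; v,u=np.mgrid[0:400,0:640]; P=np.stack([(u-cx)/F*d,(v-cy)/F*d,d],-1); return (P-t)@R
def tri(Cs,uvs):
    A=[];b=[]
    for (R,t,F,cx,cy),(u,v) in zip(Cs,uvs):
        for k,a in ((0,(u-cx)/F),(1,(v-cy)/F)):
            row=R[k]-a*R[2]; A.append(row); b.append(a*t[2]-t[k])
    x,res,_,_=np.linalg.lstsq(np.array(A),np.array(b),rcond=None); return x,res
E
python3 - <<'E'
from h import *
D={}
for c in ['side','top']:
    im,d=r.camera(c); np.save(f'{c}d.npy',d); D[c]=d
C={c:cam(c) for c in D}
for n in ['ring_axis','front_leaf_edge','right_keeper_cap','left_keeper_cap','binder','stand','sauce_bottle','spice_jar','fish_tin','orange_mug','pattern_cup']:
    L={}
    for c in D:
        l=r.landmark_of(c,n)
        if l: L[c]=l[0]['centre']; print(n,c,np.round(l[0]['centre'],1),round(l[0]['confidence'],2), end=' ')
    if len(L)==2: 
        x,res=tri([C[c] for c in L],[L[c] for c in L]); print('->',x.round(4),res)
    else: print()
print(r.get_obs()['time'])
E
```

```text
ring_axis side [344.8 192.8] 0.81 ring_axis top [312.1 175.8] 0.61 -> [0.577  0.1534 0.0974] [9.60344642e-05]
front_leaf_edge side [357.6 227.8] 0.75 front_leaf_edge top [366.8 166.8] 0.69 -> [ 5.774e-01 -1.000e-04  1.074e-01] [2.21688056e-05]
right_keeper_cap side [327.6 229. ] 0.69 right_keeper_cap top [352.2 189.9] 0.43 -> [0.5217 0.0441 0.0779] [1.61823309e-05]
left_keeper_cap side [286.4 183.6] 0.56 left_keeper_cap top [255.9 220.8] 0.55 -> [0.4595 0.3247 0.0399] [5.51550731e-05]
binder side [311.2 222.2] 0.91 binder top [316.8 205.1] 0.97 -> [0.4986 0.1468 0.0243] [8.0444313e-07]
stand side [340.6 222.2] 0.85 stand top [308.7 179.7] 0.91 -> [0.5812 0.1646 0.0011] [7.08960978e-06]
sauce_bottle side [394.8 284.4] 0.65 sauce_bottle top [387.2 152.5] 0.79 -> [ 0.6433 -0.0788  0.0079] [2.31620889e-05]
spice_jar side [357.1 292.2] 0.73 spice_jar top [394.4 179.9] 0.78 -> [ 0.5566 -0.0903  0.0123] [1.0459041e-05]
fish_tin side [248.5 200.1] 0.56 fish_tin top [261.  264.3] 0.59 -> [ 0.3425  0.322  -0.0035] [1.34565991e-06]
orange_mug side [322.2 176. ] 0.72 orange_mug top [217.3 184.1] 0.95 -> [ 0.5884  0.4413 -0.0115] [8.25928322e-05]
pattern_cup side [279.2 183.3] 0.55 pattern_cup top [233.8 236.3] 0.79 -> [ 0.4344  0.397  -0.0008] [2.31516785e-05]
1.35
```

Run:
```python
from h import *
for c in ['side','top']:
    d=np.load(c+'d.npy'); P=cloud(cam(c),d)
    m=(d>0)&(P[...,0]>.50)&(P[...,0]<.63)&(P[...,1]>.0)&(P[...,1]<.29)&(P[...,2]>.04)&(P[...,2]<.2)
    Q=P[m]
    if c=='top':
        from collections import Counter
    for lr,(a,b) in {'L':(.18,.27),'R':(.02,.12)}.items():
        q=Q[(Q[:,1]>a)&(Q[:,1]<b)]
        for _ in range(6):
            A=np.c_[q[:,:2],np.ones(len(q))]; s=np.linalg.lstsq(A,q[:,2],rcond=None)[0]; e=q[:,2]-A@s
            q=q[abs(e)<max(.004,2*np.median(abs(e)))]
        n=np.array([-s[0],-s[1],1]);n/=np.linalg.norm(n)
        print(c,lr,len(q),s.round(4),'tilt',np.degrees(np.arccos(n[2])).round(2),'yaw',np.degrees(np.arctan2(s[1],s[0])).round(2),np.std(e).round(4))
im=cv2.imread('pics/top0.png')[110:240,200:430]; cv2.imwrite('pics/topz.png',cv2.resize(im,None,fx=3.4,fy=3.4,interpolation=cv2.INTER_CUBIC))
im=cv2.imread('pics/side0.png')[120:310,230:440]; cv2.imwrite('pics/sidez.png',cv2.resize(im,None,fx=3.1,fy=3.1,interpolation=cv2.INTER_CUBIC))
```

```text
side L 1171 [ 0.7924  0.0581 -0.3584] tilt 38.47 yaw 4.19 0.0013
side R 1787 [ 0.7907  0.0022 -0.3453] tilt 38.34 yaw 0.16 0.0011
top L 1350 [ 0.7887  0.0532 -0.3567] tilt 38.33 yaw 3.86 0.0021
top R 1430 [ 0.7899  0.0011 -0.3463] tilt 38.3 yaw 0.08 0.002
```

View pics/topz.png

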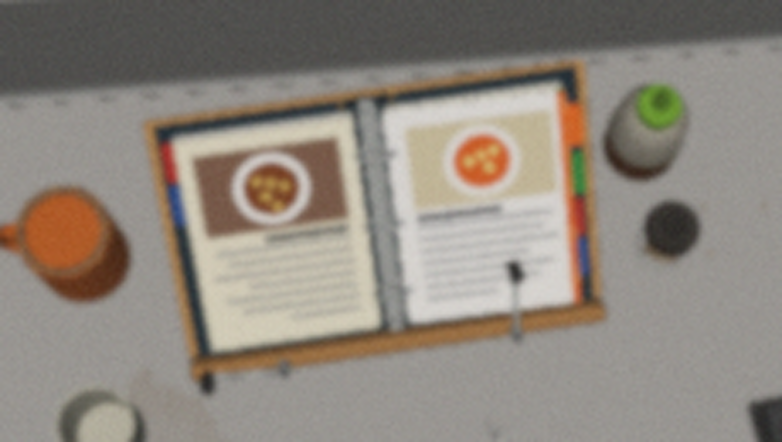

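View pics/sidez.png

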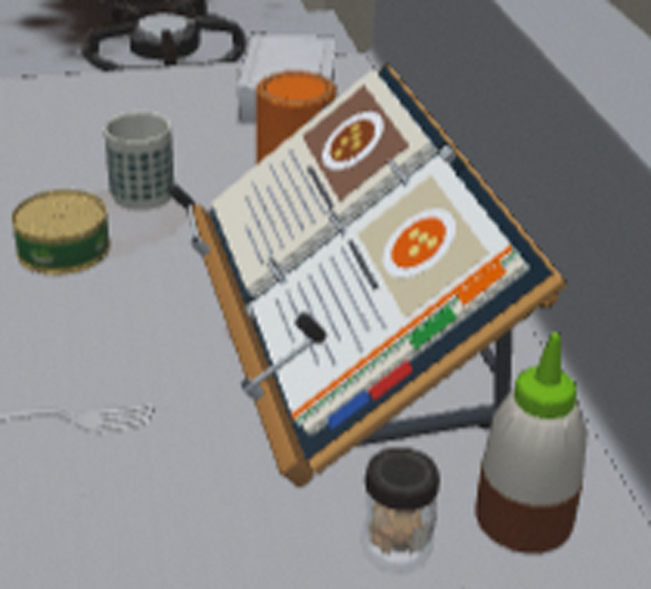

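```bash
cat >> h.py <<'E'
def frame(p,yaw,tilt=np.radians(38)):
    c,s=np.cos(yaw),np.sin(yaw); ct,st=np.cos(tilt),np.sin(tilt)
    x=np.array([c*ct,s*ct,st]); y=np.array([-s,c,0]); z=np.cross(x,y)
    return np.array(p),np.stack([x,y,z],1)
def W(F,q): return F[0]+F[1]@(np.asarray(q)/1000)
def overlay(c,F,img,out,crop,k):
    C=cam(c); im=cv2.imread(img) if isinstance(img,str) else img
    x0,y0,x1,y1=crop; im=cv2.resize(im[y0:y1,x0:x1],None,fx=k,fy=k,interpolation=cv2.INTER_CUBIC)
    def L(pts,col):
        q=np.array([(pj(C,W(F,p))+.5-[x0,y0])*k for p in pts]).astype(int); cv2.polylines(im,[q],True,col,1)
    L([(-95,20,-1.4),(95,20,-1.4),(95,158,-1.4),(-95,158,-1.4)],(0,255,255))
    L([(-95,-17,0),(95,-17,0),(95,-158,6),(-95,-158,6)],(255,255,0))
    L([(-107,172,-16),(107,172,-16),(107,-172,-16),(-107,-172,-16)],(255,0,255))
    L([(-95,0,0),(95,0,0)],(0,0,255))
    L([(-117,-100,5),(-117+65,-100,17.5),(-117,-100,5)],(0,255,0))
    L([(-117,100,5),(-117,165,17.5),(-117,100,5)],(0,255,0))
    cv2.imwrite(out,im)
E
python3 - <<'E'
from h import *
F=frame([.573,.1525,.1055],np.radians(4.1))
overlay('top',F,'pics/top0.png','pics/ot1.png',(230,120,400,240),4.4)
overlay('side',F,'pics/side0.png','pics/os1.png',(270,130,420,280),3.9)
E
```

```text
(no output)
```

View pics/ot1.png

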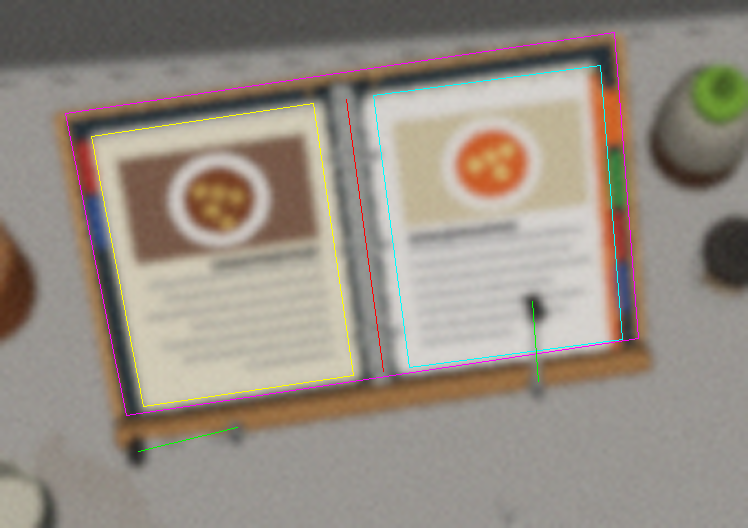

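View pics/os1.png

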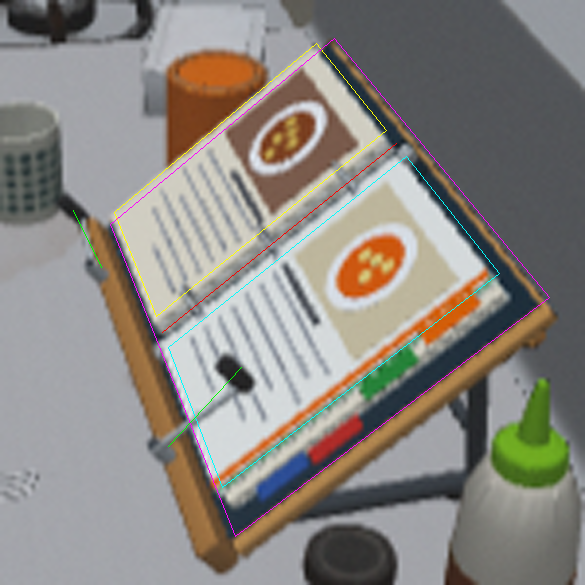

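```bash
cat >> h.py <<'E'
F0=frame([.571,.1545,.105],np.radians(4.1))
def ring(X,F=None):
    F=F or F0; return F[1].T@(np.asarray(X)-F[0])*1000
def delta(q,yaw=None,F=None,world=None):
    """tool-frame mm shift from present TCP to ring point q (mm)"""
    F=F or F0
    o=r.get_obs(); R=Ro.from_rotvec(o['ee_rot']).as_matrix()
    X=W(F,q) if world is None else np.array(world)
    return (R.T@(X-o['ee_pos'])*1000)
def st():
    o=r.get_obs(); R=Ro.from_rotvec(o['ee_rot']).as_matrix()
    print('t',round(o['time'],2),'ring',ring(o['ee_pos']).round(1),'world',o['ee_pos'].round(4),'jawyaw',np.degrees(np.arctan2(R[1,1],R[0,1])).round(1),'F',o['contact_force'].round(1),'Fring',(F0[1].T@o['contact_force']).round(1),'w',round(o['grip_width'],2))
E
python3 - <<'E'
from h import *
st(); print(ring([.5217,.0441,.0779]),ring([.4595,.3247,.0399]))
print(W(F0,(-54,-70,70)), W(F0,(-54,-70,15)))
E
python3 -m creep '[[0,0,0,-0.13,1],[0,0,0,-0.13,1],[0,0,0,-0.13,1]]'
python3 - <<'E'
from h import *
st(); print(delta((-54,-68,80)))
E
```

```text
t 1.35 ring [-213.2  394.5  326.9] world [0.1745 0.5216 0.2313] jawyaw 71.5 F [ 0.  -0.4 -0.9] Fring [-0.5 -0.4 -0.7] w 1.0
[ -61.65395264 -106.59263843   13.77895339] [-118.12870357  177.7363863     9.67917238]
[0.49057513 0.07855547 0.12691503] [0.52434985 0.08097647 0.08357444]
time: 1.72
ee_pos: [0.1745, 0.5216, 0.2313]
ee_rot: [0.112, -3.14, -0.0]
contact_force: [-0.2, 0.2, 0.2]
grip_width: 0.377
t 1.73 ring [-213.2  394.5  326.9] world [0.1745 0.5216 0.2313] jawyaw 94.1 F [-0.2  0.2  0.2] Fring [-0.   0.2  0.2] w 0.38
[-277.51624876 -462.50275996   96.46645034]
```

```bash
python3 -m creep '[[-23,-38,0,0,1],[-23,-38,0,0,1],[-23,-39,0,0,1],[-23,-39,0,0,1],[-23,-39,0,0,1],[-23,-39,0,0,1],[-23,-39,5,0,1],[-23,-39,5,0,1],[-23,-39,5,0,1],[-23,-39,5,0,1],[-23,-39,5,0,1],[-24,-36,5,0,1],[0,0,0,0,1]]'
python3 - <<'E'
from h import *
st()
o=r.get_obs(); im,d=r.camera('wrist'); cv2.imwrite('pics/w1.png',im); np.save('w1d.npy',d)
C=cam('wrist',o)
l=r.landmark_of('wrist','right_keeper_cap'); print(l[:1], pj(C,W(F0,(-52,-100,17.5))))
print(delta((-54,-68,15)))
E
```

```text
time: 3.35
ee_pos: [0.4835, 0.0762, 0.2009]
ee_rot: [-0.099, 3.14, -0.001]
contact_force: [-1.3, 0.2, 0.7]
grip_width: -0.004
t 3.35 ring [-14.2 -71.9 132.8] world [0.4835 0.0762 0.2009] jawyaw 93.6 F [-1.3  0.2  0.7] Fring [-0.5  0.2  1.3] w -0.0
[{'centre': [275.8, 240.9], 'confidence': 0.94}] [282.1687852  246.58175657]
[-42.97277294   1.94040658 117.45620865]
```

View pics/w1.png

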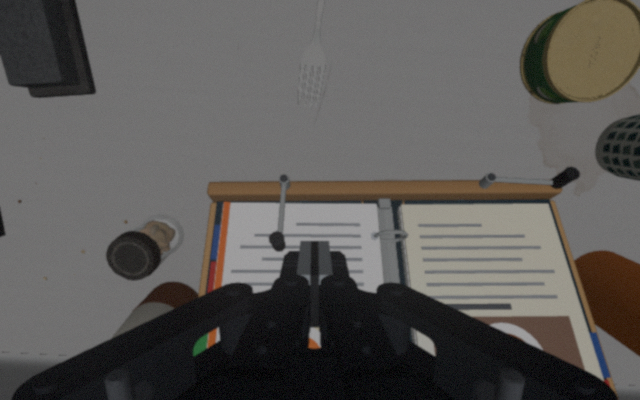

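Run:
```python
from h import *
C=cam('wrist'); d=np.load('w1d.npy'); P=cloud(C,d)
for n,(u,v) in dict(cap=(277,240),piv=(284,181),lpiv=(488,180),lcap=(566,177),tip=(315,245)).items():
    print(n,ring(P[v,u]).round(1), d[v-1:v+2,u-1:u+2].round(3).tolist())
q=P[205:235,300:370][d[205:235,300:370]>0]; print('Rpage z',np.median([ring(x)[2] for x in q]))
q=P[210:290,420:520].reshape(-1,3); Q=np.array([ring(x) for x in q]); 
print('Lpage z',np.median(Q[:,2]),np.linalg.lstsq(np.c_[Q[:,:2],np.ones(len(Q))],Q[:,2],rcond=None)[0])
for u,v in [(217,203),(375,203),(400,203),(550,200)]: print(ring(P[v+3,u]).round(1))
```

```text
cap [ -55.7 -100.9   31.1] [[0.2669999897480011, 0.26600000262260437, 0.2669999897480011], [0.2669999897480011, 0.26600000262260437, 0.2669999897480011], [0.26600000262260437, 0.26499998569488525, 0.2669999897480011]]
piv [-118.6  -98.5   15.9] [[0.3059999942779541, 0.3050000071525574, 0.3050000071525574], [0.3050000071525574, 0.3050000071525574, 0.3050000071525574], [0.3070000112056732, 0.3050000071525574, 0.3059999942779541]]
lpiv [-120.    98.    13.4] [[0.3059999942779541, 0.3070000112056732, 0.3059999942779541], [0.3070000112056732, 0.3070000112056732, 0.3059999942779541], [0.30799999833106995, 0.3070000112056732, 0.3070000112056732]]
lcap [-114.3  159.6   29.8] [[0.2919999957084656, 0.28999999165534973, 0.29100000858306885], [0.2919999957084656, 0.28999999165534973, 0.29100000858306885], [0.2930000126361847, 0.2930000126361847, 0.29100000858306885]]
tip [-18.  -69.3 149.6] [[0.1459999978542328, 0.14300000667572021, 0.14399999380111694], [0.0, 0.1420000046491623, 0.14300000667572021], [0.1420000046491623, 0.1420000046491623, 0.1420000046491623]]
Rpage z 5.014927326856852
Lpage z 0.3920859300957128 [ 0.10981744 -0.15586258 18.81104898]
[-105.1 -169.2  -13. ]
[-97.6 -10.9   3.1]
[-104.3   18.   -13.2]
[-107.   172.2  -13.4]
```

```bash
python3 -m creep '[[-15,0,30,0,1],[-15,0,30,0,1],[-13,1,30,0,1],[0,0,15,0,1],[0,0,10,0,1],[0,0,0,0,1]]'
python3 - <<'E'
from h import *
st()
o=r.get_obs(); im,d=r.camera('wrist'); cv2.imwrite('pics/w2.png',im)
E
```

```text
time: 4.2
ee_pos: [0.5239, 0.0825, 0.0863]
ee_rot: [0.106, -3.139, -0.0]
contact_force: [0.5, 0.7, 0.1]
grip_width: 0.001
t 4.2 ring [-52.6 -68.5  17.3] world [0.5239 0.0825 0.0863] jawyaw 93.9 F [0.5 0.7 0.1] Fring [ 0.4  0.7 -0.3] w 0.0
```

View pics/w2.png

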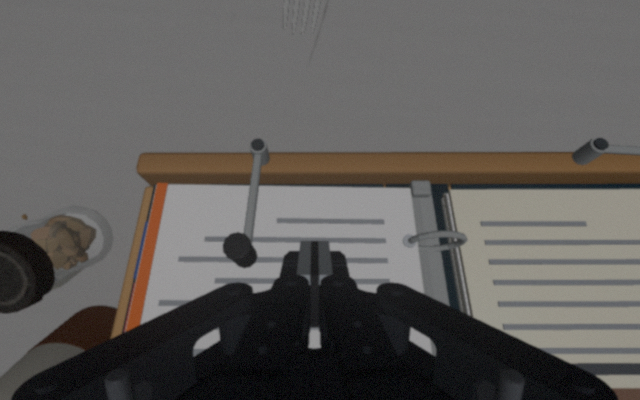

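```bash
python3 -m creep '[[0,-13,0,0,1],[0,-13,0,0,1],[0,-12,0,0,1],[2,-9,1,0,1],[2,-10,2,0,1],[4,-9,3,0,1],[4,-8,3,0,1],[0,0,0,0,1]]'
python3 - <<'E'
from h import *
st()
o=r.get_obs(); im,d=r.camera('wrist'); cv2.imwrite('pics/w3.png',im)
E
```

```text
time: 5.25
ee_pos: [0.5172, 0.0068, 0.077]
ee_rot: [0.104, -3.139, 0.001]
contact_force: [0.2, 0.5, 0.3]
grip_width: -0.002
t 5.25 ring [ -67.8 -143.5   17.4] world [0.5172 0.0068 0.077 ] jawyaw 93.8 F [0.2 0.5 0.3] Fring [0.4 0.5 0.1] w -0.0
```

View pics/w3.png

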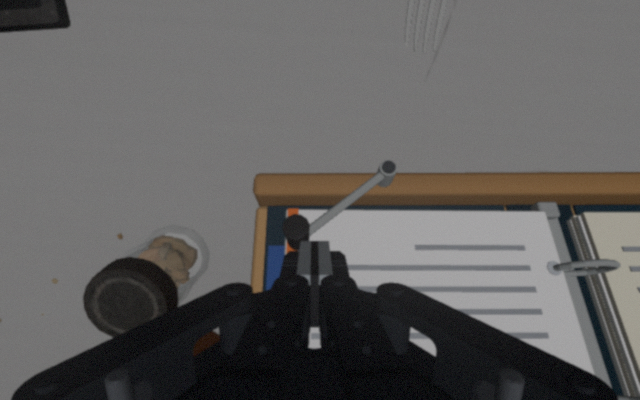

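```bash
python3 -m creep '[[0,0,-25,0,1],[-10,-10,0,0,1],[0,-10,0,0,1],[0,0,20,0,1],[0,0,0,0,1]]'
python3 - <<'E'
from h import *
st()
o=r.get_obs(); im,d=r.camera('wrist'); cv2.imwrite('pics/w4.png',im)
E
```

```text
time: 5.92
ee_pos: [0.5272, -0.0121, 0.0803]
ee_rot: [0.104, -3.136, -0.001]
contact_force: [0.2, -0.7, 0.6]
grip_width: -0.0
t 5.92 ring [ -59.  -163.    14.8] world [ 0.5272 -0.0121  0.0803] jawyaw 93.8 F [ 0.2 -0.7  0.6] Fring [ 0.5 -0.7  0.4] w -0.0
```

View pics/w4.png

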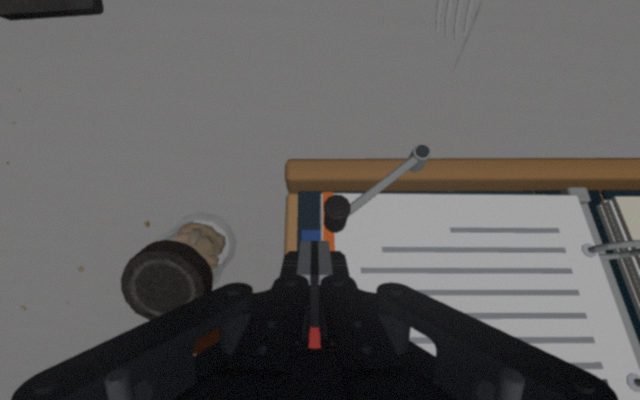

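```bash
python3 -m creep '[[0,9,0,0,1],[5,-2,4,0,1],[5,-3,4,0,1],[5,-4,4,0,1],[4,-3,3,0,1],[4,-3,3,0,1],[4,-1,3,0,1],[4,-1,3,0,1],[4,0,3,0,1],[0,0,0,0,1]]'
python3 - <<'E'
from h import *
st()
o=r.get_obs(); im,d=r.camera('wrist'); cv2.imwrite('pics/w5.png',im)
E
```

```text
time: 7.22
ee_pos: [0.4939, -0.0221, 0.0549]
ee_rot: [0.105, -3.139, 0.0]
contact_force: [-0.9, -2.0, 1.4]
grip_width: -0.002
t 7.22 ring [-101.4 -170.6   15.7] world [ 0.4939 -0.0221  0.0549] jawyaw 93.8 F [-0.9 -2.   1.4] Fring [ 0.1 -1.9  1.7] w -0.0
```

View pics/w5.png

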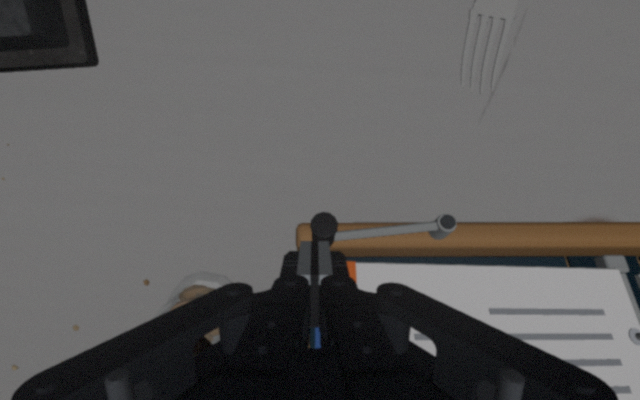

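```bash
python3 -m creep '[[-3,-4,-2,0,1],[0,-8,-15,0,1],[0,0,-40,0,1],[10,0,-40,0,1],[10,0,-40,0,1],[0,0,0,0,1]]'
python3 - <<'E'
from h import *
st()
for c in ['side','top','wrist']:
    o=r.get_obs(); im,d=r.camera(c); cv2.imwrite(f'pics/{c}6.png',im); np.save(c+'6d.npy',d)
im=cv2.imread('pics/side6.png')[100:310,230:440]; cv2.imwrite('pics/side6z.png',cv2.resize(im,None,fx=2.8,fy=2.8,interpolation=cv2.INTER_CUBIC))
E
```

```text
time: 8.02
ee_pos: [0.4806, -0.0361, 0.1964]
ee_rot: [-0.105, 3.133, -0.003]
contact_force: [0.3, -0.3, 0.1]
grip_width: 0.001
t 8.03 ring [ -25.5 -183.6  135.9] world [ 0.4806 -0.0361  0.1964] jawyaw 93.8 F [ 0.3 -0.3  0.1] Fring [ 0.3 -0.3 -0.1] w 0.0
```

View pics/side6z.png

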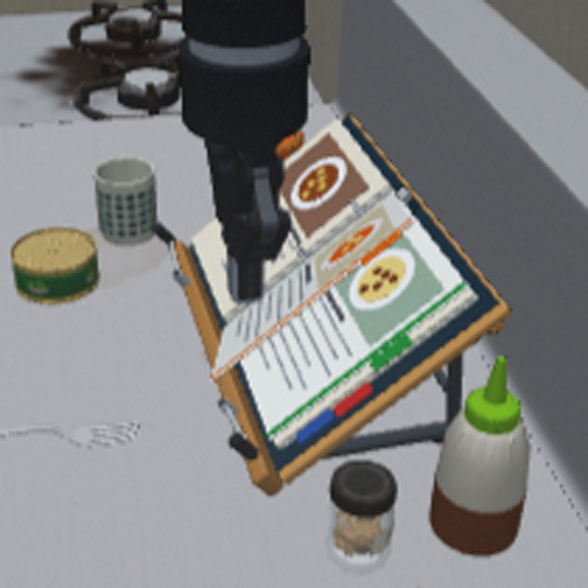

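View pics/wrist6.png

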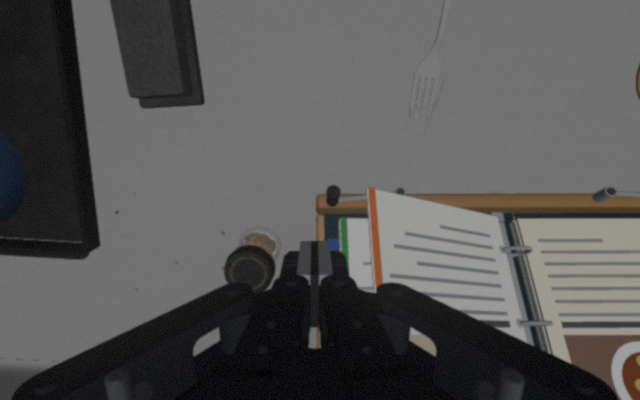

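Run:
```python
from h import *
C=cam('wrist'); d=np.load('wrist6d.npy'); P=cloud(C,d)
for u,v in [(372,195),(375,220),(378,245),(382,280),(420,230),(345,230),(350,260),(354,225)]: print(u,v,ring(P[v,u]).round(1))
```

```text
372 195 [ -93.9 -138.9   68. ]
375 220 [ -73.7 -138.2   68.2]
378 245 [ -54.9 -137.5   68. ]
382 280 [ -30.5 -136.6   67.2]
420 230 [ -71.7 -100.1   50.5]
345 230 [ -87.4 -154.     3.6]
350 260 [ -59.  -150.6    3.6]
354 225 [ -93.1 -145.     1.1]
```

```bash
python3 -m creep '[[-18,0,23,0,1],[-18,0,23,0,1],[-18,0,23,0,1],[0,8,0,0,1],[0,0,0,0,1]]'
python3 - <<'E'
from h import *
st()
o=r.get_obs(); im,d=r.camera('wrist'); cv2.imwrite('pics/w7.png',im)
E
```

```text
time: 8.8
ee_pos: [0.5308, -0.0229, 0.1228]
ee_rot: [0.107, -3.138, -0.001]
contact_force: [0.1, 0.3, 0.4]
grip_width: 0.002
t 8.8 ring [ -30.6 -174.    46.6] world [ 0.5308 -0.0229  0.1228] jawyaw 93.9 F [0.1 0.3 0.4] Fring [0.3 0.3 0.3] w 0.0
```

View pics/w7.png

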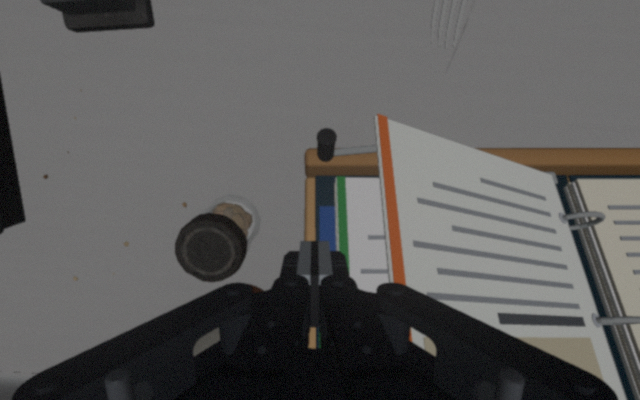

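```bash
python3 -m creep '[[0,12,0,0,1],[0,10,0,0,1],[6.5,6,-8.5,0,1],[6.5,6,-8.5,0,1],[6,7.5,-7.5,0,1],[6,7.5,-7.5,0,1],[0,0,0,0,1]]'
python3 - <<'E'
from h import *
st()
o=r.get_obs(); im,d=r.camera('wrist'); cv2.imwrite('pics/w8.png',im); np.save('w8d.npy',d)
im,d=r.camera('side'); cv2.imwrite('pics/s8.png',cv2.resize(im[100:310,230:440],None,fx=2.8,fy=2.8))
E
```

```text
time: 9.72
ee_pos: [0.5035, 0.0237, 0.1567]
ee_rot: [-0.106, 3.138, -0.002]
contact_force: [-1.1, -3.3, 3.4]
grip_width: -0.0
t 9.72 ring [ -28.6 -125.6   87.9] world [0.5035 0.0237 0.1567] jawyaw 93.9 F [-1.1 -3.3  3.4] Fring [ 1.  -3.2  3.5] w -0.0
```

View pics/w8.png

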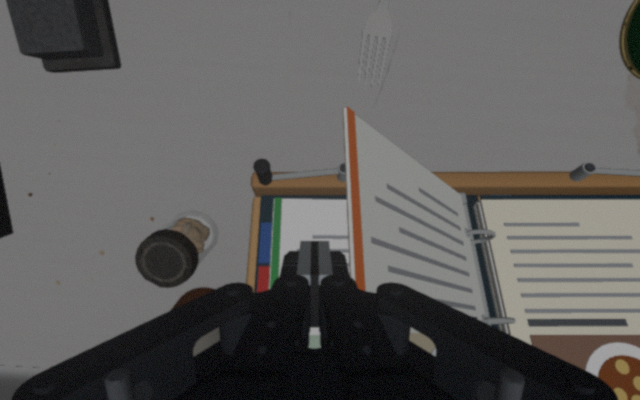

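View pics/s8.png

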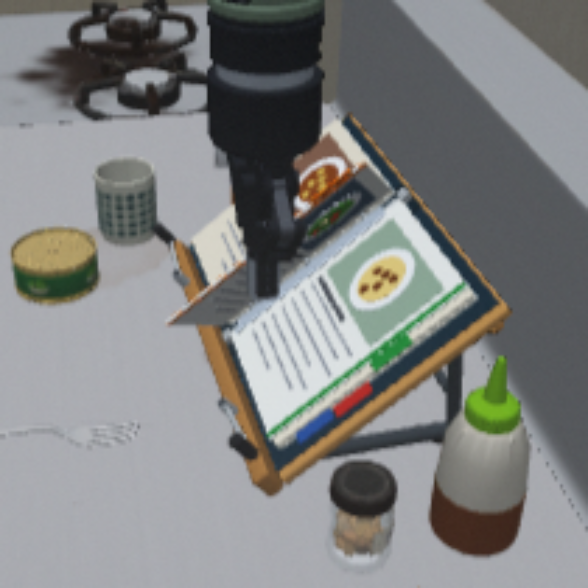

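```bash
python3 - <<'E'
from h import *
C=cam('wrist'); d=np.load('w8d.npy'); P=cloud(C,d)
for u,v in [(350,120),(353,170),(357,230)]: print(u,v,ring(P[v,u]).round(1))
E
python3 -m creep '[[5,9,-6,0,1],[5,9,-6,0,1],[4,10,-5,0,1],[4,10,-5,0,1],[0,0,0,0,1]]'
python3 - <<'E'
from h import *
st()
o=r.get_obs(); im,d=r.camera('wrist'); cv2.imwrite('pics/w9.png',im); np.save('w9d.npy',d)
im,d=r.camera('side'); cv2.imwrite('pics/s9.png',cv2.resize(im[100:310,230:440],None,fx=2.8,fy=2.8))
E
```

```text
350 120 [ -91.9 -108.4  112.4]
353 170 [ -63.8 -108.3  112.7]
357 230 [ -35.2 -108.   112.1]
time: 10.45
ee_pos: [0.4831, 0.0614, 0.1773]
ee_rot: [-0.108, 3.139, 0.001]
contact_force: [0.6, -1.4, 2.3]
grip_width: -0.001
t 10.45 ring [-29.8 -86.6 115.1] world [0.4831 0.0614 0.1773] jawyaw 93.9 F [ 0.6 -1.4  2.3] Fring [ 1.9 -1.4  1.5] w -0.0
```

View pics/w9.png

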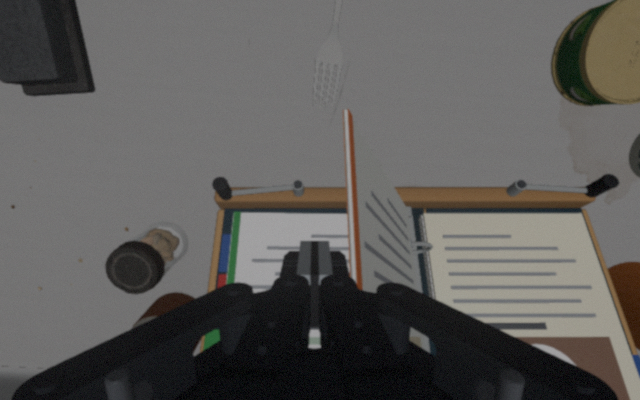

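View pics/s9.png

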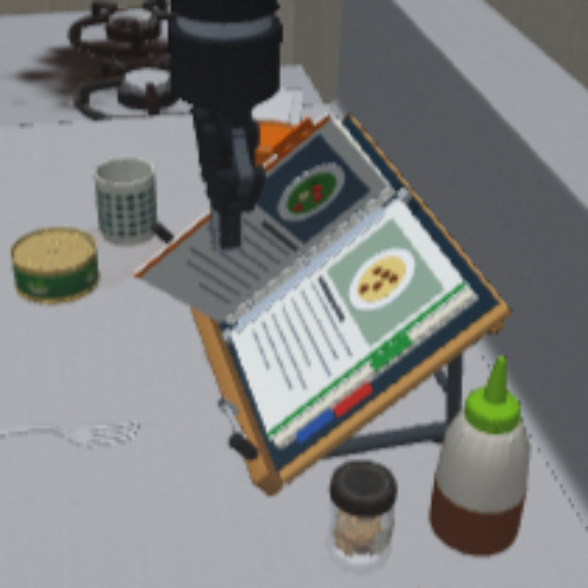

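```bash
python3 -m creep '[[3,9,-4,0,1],[3,10,-4,0,1],[2.5,10,-3,0,1],[2.5,10,-3,0,1],[2,10,-2,0,1],[1.5,10,-2,0,1],[0,0,0,0,1]]'
python3 - <<'E'
from h import *
st()
o=r.get_obs(); im,d=r.camera('wrist'); cv2.imwrite('pics/w10.png',im); np.save('w10d.npy',d)
im,d=r.camera('side'); cv2.imwrite('pics/s10.png',cv2.resize(im[100:310,230:440],None,fx=2.8,fy=2.8))
E
```

```text
time: 11.42
ee_pos: [0.4646, 0.1189, 0.1954]
ee_rot: [-0.108, 3.14, 0.0]
contact_force: [-0.5, -0.7, 0.3]
grip_width: 0.001
t 11.43 ring [-30.  -27.9 138.1] world [0.4646 0.1189 0.1954] jawyaw 93.9 F [-0.5 -0.7  0.3] Fring [-0.2 -0.7  0.5] w 0.0
```

View pics/w10.png

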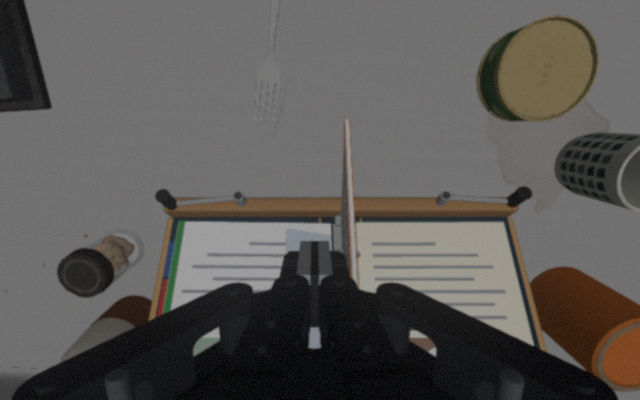

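View pics/s10.png

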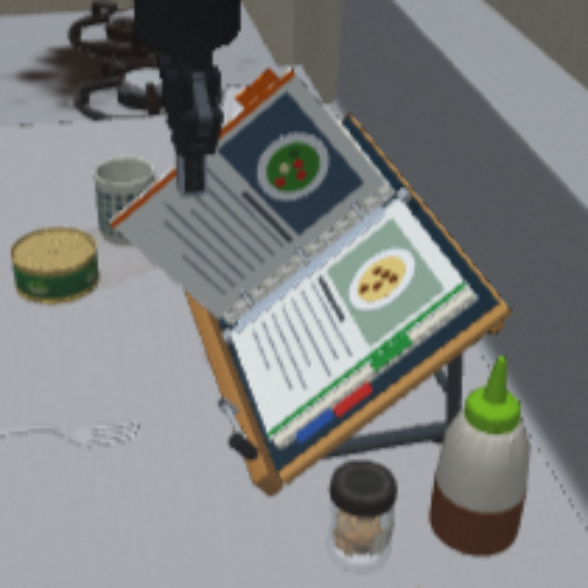

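Leaf is almost upright (edge near ring y≈-12). Push on past upright.

```bash
python3 -m creep '[[0,10,0,0,1],[0,10,0,0,1],[0,10,0,0,1],[0,10,0,0,1],[0,8,0,0,1],[0,0,0,0,1],[0,0,0,0,1]]'
python3 - <<'E'
from h import *
st()
o=r.get_obs(); im,d=r.camera('wrist'); cv2.imwrite('pics/w11.png',im); np.save('w11d.npy',d)
im,d=r.camera('side'); cv2.imwrite('pics/s11.png',cv2.resize(im[100:310,230:440],None,fx=2.8,fy=2.8))
E
```

```text
time: 12.4
ee_pos: [0.4615, 0.166, 0.1952]
ee_rot: [0.106, -3.14, 0.0]
contact_force: [0.5, -0.4, 0.7]
grip_width: 0.001
t 12.4 ring [-29.9  19.3 137.9] world [0.4615 0.166  0.1952] jawyaw 93.9 F [ 0.5 -0.4  0.7] Fring [ 0.8 -0.4  0.3] w 0.0
```

View pics/w11.png

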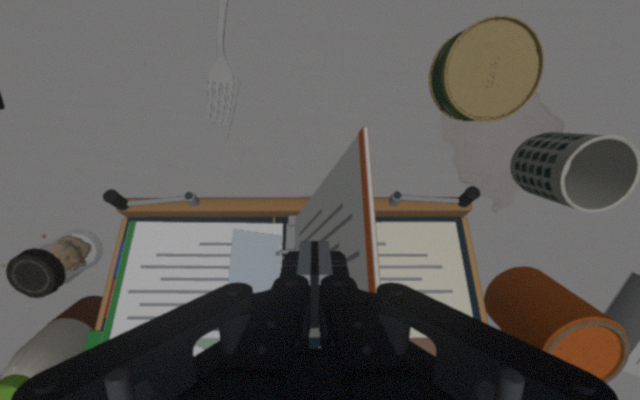

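View pics/s11.png

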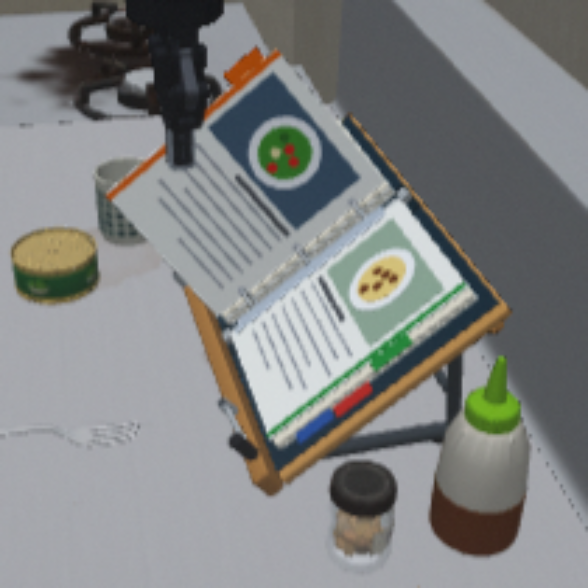

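```bash
python3 -m creep '[[0,12,0,0,1],[0,12,0,0,1],[0,12,0,0,1],[0,8,0,0,1],[0,0,0,0,1],[0,0,0,0,1],[0,0,0,0,1]]'
python3 - <<'E'
from h import *
st()
o=r.get_obs(); im,d=r.camera('wrist'); cv2.imwrite('pics/w12.png',im); np.save('w12d.npy',d)
im,d=r.camera('side'); cv2.imwrite('pics/s12.png',cv2.resize(im[100:310,230:440],None,fx=2.8,fy=2.8))
E
```

```text
time: 13.38
ee_pos: [0.4586, 0.2097, 0.1953]
ee_rot: [-0.105, 3.14, -0.0]
contact_force: [0.2, 1.4, 0.1]
grip_width: 0.006
t 13.38 ring [-29.7  63.1 137.8] world [0.4586 0.2097 0.1953] jawyaw 93.8 F [0.2 1.4 0.1] Fring [ 0.3  1.4 -0.2] w 0.01
```

View pics/w12.png

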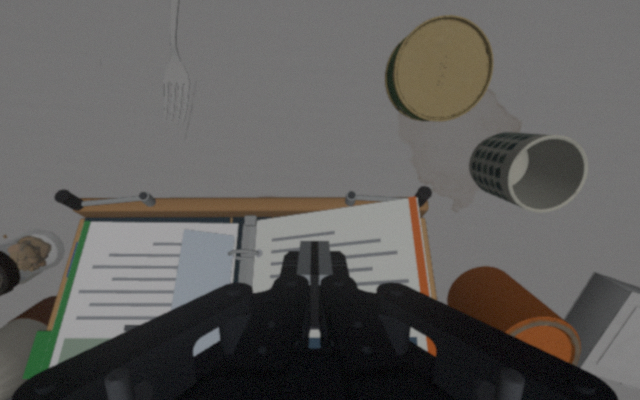

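View pics/s12.png

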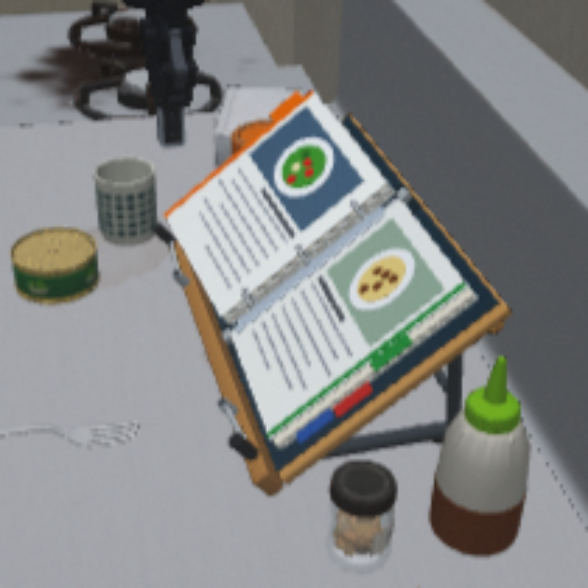

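```bash
python3 - <<'E'
from h import *
st(); print(W(F0,(-152,164,18)), delta((-152,164,18)))
E
python3 -m creep '[[5,25,0,0,1],[5,25,0,0,1],[5,25,0,0,1],[5,25,0,0,1],[0,1,20,0,1],[0,0,20,0,1],[0,0,0,0,1]]'
python3 - <<'E'
from h import *
st()
o=r.get_obs(); im,d=r.camera('wrist'); cv2.imwrite('pics/w13.png',im); np.save('w13d.npy',d)
im,d=r.camera('side'); cv2.imwrite('pics/s13.png',cv2.resize(im[100:310,230:440],None,fx=2.8,fy=2.8))
print(delta((-152,164,18)))
E
```

```text
t 13.47 ring [-29.7  63.1 137.8] world [0.4586 0.2097 0.1953] jawyaw 93.8 F [0.4 0.4 1.3] Fring [1.1 0.3 0.8] w 0.0
[0.42874978 0.30872417 0.02560365] [ 23.18127894 100.79159625 169.68698907]
time: 14.35
ee_pos: [0.4307, 0.3087, 0.154]
ee_rot: [0.105, -3.137, 0.002]
contact_force: [-0.8, 0.3, -0.6]
grip_width: -0.001
t 14.35 ring [-71.4 163.8 118. ] world [0.4307 0.3087 0.154 ] jawyaw 93.8 F [-0.8  0.3 -0.6] Fring [-1.   0.4  0. ] w -0.0
[  3.279887    -0.36058404 130.06973093]
```

View pics/w13.png

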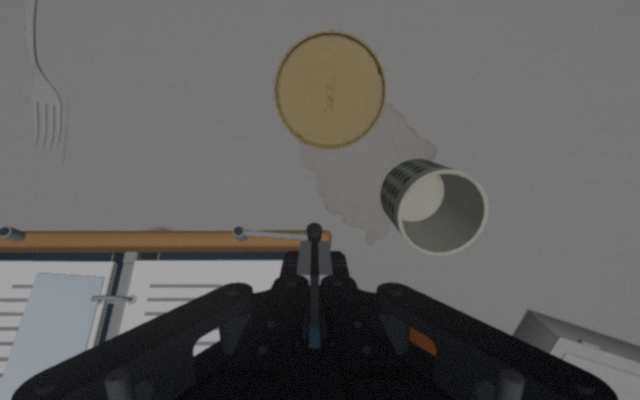

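View pics/s13.png

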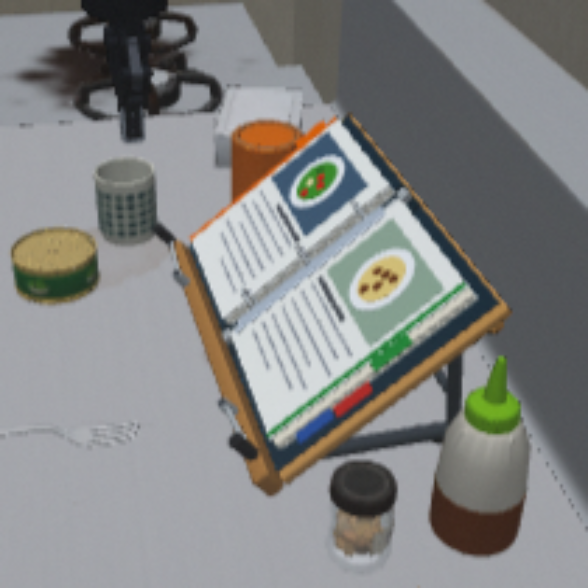

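Run:
```python
from h import *
C=cam('wrist'); d=np.load('w13d.npy'); P=cloud(C,d)
for u,v in [(314,231),(314,228),(280,235),(240,232)]: print(u,v,d[v,u],ring(P[v,u]).round(1),P[v,u].round(3))
for u,v in [(440,172),(432,210),(390,210)]: print(P[v,u].round(3))
```

```text
314 231 0.2543172 [-112.6  164.2   29.7] [0.453 0.311 0.059]
314 228 0.2550535 [-115.   164.2   29.9] [0.451 0.31  0.058]
280 235 0.27189085 [-115.   135.1   11.6] [0.464 0.282 0.043]
240 232 0.27043745 [-117.   101.3   14.1] [0.463 0.248 0.044]
[0.396 0.394 0.08 ]
[0.442 0.421 0.011]
[0.433 0.37  0.053]
```

```bash
python3 -m creep '[[3,0,30,0,1],[0,0,35,0,1],[0,0,30,0,1],[0,0,20,0,1],[0,0,10,0,1],[0,0,0,0,1]]'
python3 - <<'E'
from h import *
st()
o=r.get_obs(); im,d=r.camera('wrist'); cv2.imwrite('pics/w14.png',im)
E
```

```text
time: 15.2
ee_pos: [0.4291, 0.3092, 0.0305]
ee_rot: [-0.105, 3.14, 0.0]
contact_force: [0.8, 0.1, -0.3]
grip_width: 0.001
t 15.2 ring [-148.7  164.5   21.6] world [0.4291 0.3092 0.0305] jawyaw 93.8 F [ 0.8  0.1 -0.3] Fring [ 0.4  0.  -0.8] w 0.0
```

View pics/w14.png

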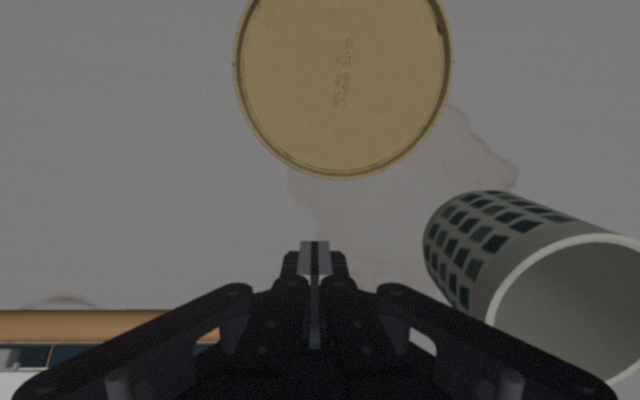

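```bash
python3 -m creep '[[-5,0,-4,0,1],[-5,0,-4,0,1],[-5,-1,-4,0,1],[-5,-1,-4,0,1],[-5,-2,-4,0,1],[-5,-3,-4,0,1],[-5,-4,-4,0,1],[-5,-5,-4,0,1],[0,0,0,0,1]]'
python3 - <<'E'
from h import *
st()
for c in ['wrist','side']:
  im,d=r.camera(c); np.save(c+'15d.npy',d)
  cv2.imwrite(f'pics/{c}15.png',im if c=='wrist' else cv2.resize(im[100:310,230:440],None,fx=2.8,fy=2.8))
E
```

```text
time: 16.38
ee_pos: [0.4705, 0.2955, 0.0626]
ee_rot: [-0.104, 3.139, -0.0]
contact_force: [-0.7, -0.7, 0.2]
grip_width: 0.002
t 16.38 ring [-97.1 147.8  22.1] world [0.4705 0.2955 0.0626] jawyaw 93.8 F [-0.7 -0.7  0.2] Fring [-0.4 -0.7  0.6] w 0.0
```

View pics/wrist15.png

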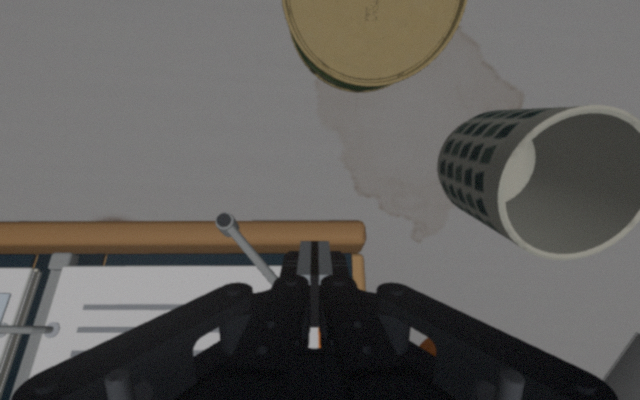

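View pics/side15.png

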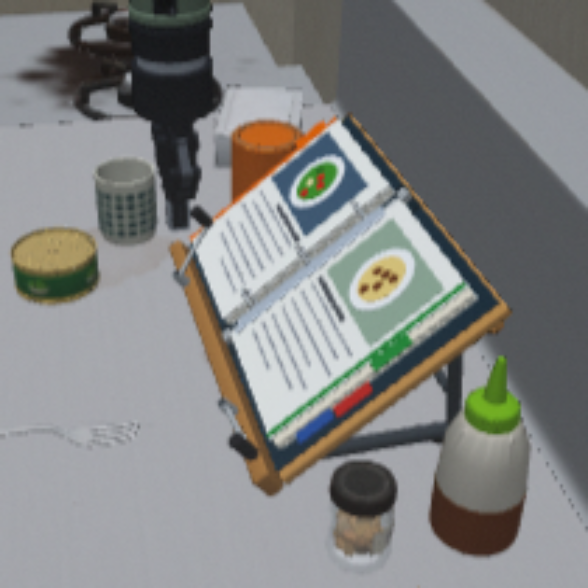

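```bash
python3 -m creep '[[4,6,3,0,1],[0,17,0,0,1],[-9,0,-6,0,1],[-9,0,-6,0,1],[-9,0,-6,0,1],[0,0,0,0,1]]'
python3 - <<'E'
from h import *
st()
for c in ['wrist']:
  im,d=r.camera(c); np.save(c+'16d.npy',d)
  cv2.imwrite(f'pics/{c}16.png',im if c=='wrist' else cv2.resize(im[100:310,230:440],None,fx=2.8,fy=2.8))
E
```

```text
time: 17.23
ee_pos: [0.4929, 0.3205, 0.0781]
ee_rot: [-0.104, 3.138, 0.001]
contact_force: [-0.1, -1.1, 0.9]
grip_width: 0.002
t 17.23 ring [-68.6 171.2  19.5] world [0.4929 0.3205 0.0781] jawyaw 93.8 F [-0.1 -1.1  0.9] Fring [ 0.5 -1.1  0.8] w 0.0
```

View pics/wrist16.png

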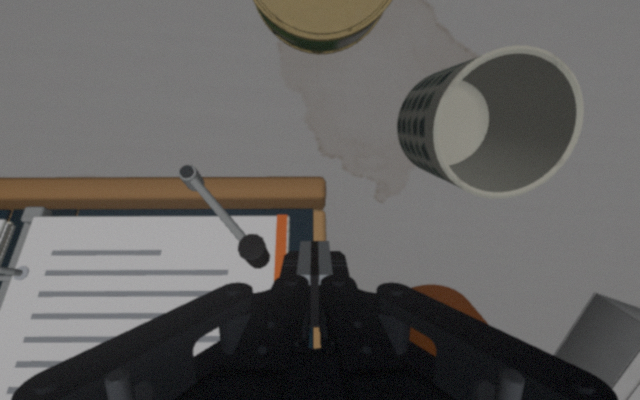

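```bash
python3 -m creep '[[0,-12,0,0,1],[0,-12,0,0,1],[-4.5,-8,-3.5,0,1],[-4.5,-8,-3.5,0,1],[-2.5,-8,-2,0,1],[-2,-8,-1.5,0,1],[0,0,0,0,1]]'
python3 - <<'E'
from h import *
st()
for c in ['wrist']:
  im,d=r.camera(c); np.save(c+'17d.npy',d)
  cv2.imwrite(f'pics/{c}17.png',im)
P=cloud(cam('wrist'),d)
E
```

```text
time: 18.15
ee_pos: [0.5078, 0.2643, 0.0874]
ee_rot: [0.104, -3.138, 0.001]
contact_force: [1.0, 1.0, 1.8]
grip_width: 0.002
t 18.15 ring [-54.3 114.   20.1] world [0.5078 0.2643 0.0874] jawyaw 93.8 F [1.  1.  1.8] Fring [2.  1.  0.7] w 0.0
```

View pics/wrist17.png

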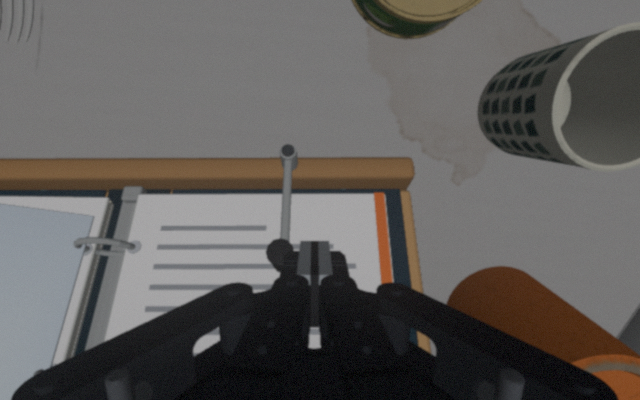

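Run:
```python
from h import *
C=cam('wrist'); d=np.load('wrist17d.npy'); P=cloud(C,d)
for u,v in [(279,250),(278,246),(287,190),(288,180),(286,210),(288,152),(382,210),(300,225),(60,180),(30,210)]: print(u,v,d[v,u],ring(P[v,u]).round(1))
```

```text
279 250 0.14856663 [-56.7  98.2  28.8]
278 246 0.14934158 [-58.6  97.6  28.7]
287 190 0.18077594 [-96.4  99.2  10.6]
288 180 0.18272907 [-102.5   99.6   11. ]
286 210 0.17552258 [-83.9  99.1  11. ]
288 152 0.18644354 [-119.3   99.4   14.1]
382 210 0.18628657 [-87.8 154.2   0.9]
300 225 0.18202527 [-78.5 106.4   1.6]
60 180 0.202941 [-112.2  -47.3   -6.5]
30 210 0.17032248 [-82.4 -37.3  16.3]
```

```bash
python3 -m creep '[[0,6,0,0,1],[0,4,-15,0,1],[0,0,-40,0,1],[0,0,-40,0,1],[5,-40,0,0,1],[5,-40,0,0,1],[5,-40,0,0,1],[5,-40,0,0,1],[5,-40,0,0,1],[5,-40,0,0,1],[5,-40,0,0,1],[0,0,0,0,1]]'
python3 - <<'E'
from h import *
st()
for c in ['wrist','side']:
  im,d=r.camera(c); np.save(c+'18d.npy',d)
  cv2.imwrite(f'pics/{c}18.png',im if c=='wrist' else cv2.resize(im[100:310,230:440],None,fx=2.8,fy=2.8))
E
```

```text
time: 19.7
ee_pos: [0.4918, -0.008, 0.1836]
ee_rot: [-0.1, 3.139, -0.001]
contact_force: [0.9, -1.0, 0.4]
grip_width: 0.001
t 19.7 ring [ -23.  -156.4  117.7] world [ 0.4918 -0.008   0.1836] jawyaw 93.7 F [ 0.9 -1.   0.4] Fring [ 0.9 -1.  -0.2] w 0.0
```

View pics/wrist18.png

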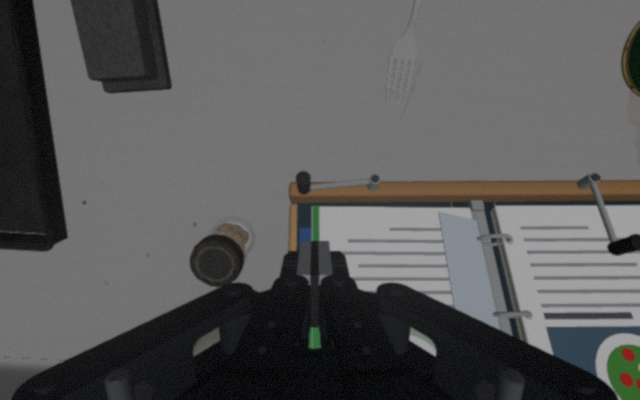

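View pics/side18.png

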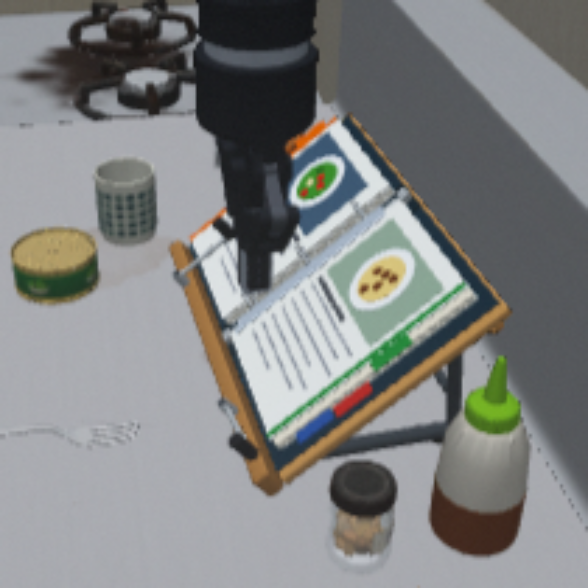

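Run:
```python
from h import *
C=cam('wrist'); d=np.load('wrist18d.npy'); P=cloud(C,d)
for u,v in [(615,246),(625,243),(603,205),(588,181),(304,176),(304,180),(375,180),(330,184),(315,225),(314,210)]: print(u,v,d[v,u],ring(P[v,u]).round(1))
print(delta((-152,-164,20)))
```

```text
615 246 0.26275414 [-56.8  93.7  15.3]
625 243 0.2546838 [-56.8  94.1  24. ]
603 205 0.2809838 [-95.  100.4  11.6]
588 181 0.29259416 [-119.8   97.3    9.4]
304 176 0.27038127 [-114.4 -162.8   31.5]
304 180 0.27148044 [-111.8 -162.9   29.2]
375 180 0.28886297 [-119.5  -99.1   13.5]
330 184 0.29063702 [-117.1 -139.8   10.6]
315 225 0.28344098 [ -80.3 -153.6    2.9]
314 210 0.28883067 [ -94.6 -154.5    3.1]
[ 41.51934707  -9.91122842 156.11071808]
```

```bash
python3 -m creep '[[22,-4,0,0,1],[22,-4,0,0,1],[0,0,40,0,1],[0,0,40,0,1],[0,0,40,0,1],[0,0,20,0,1],[0,0,14,0,1],[0,0,0,0,1]]'
python3 - <<'E'
from h import *
st()
im,d=r.camera('wrist'); cv2.imwrite('pics/w19.png',im)
E
```

```text
time: 20.8
ee_pos: [0.4479, -0.0163, 0.0283]
ee_rot: [0.108, -3.138, -0.001]
contact_force: [-0.4, -0.7, -0.2]
grip_width: -0.004
t 20.8 ring [-153.6 -161.6   22.7] world [ 0.4479 -0.0163  0.0283] jawyaw 93.9 F [-0.4 -0.7 -0.2] Fring [-0.5 -0.6  0.1] w -0.0
```

View pics/w19.png

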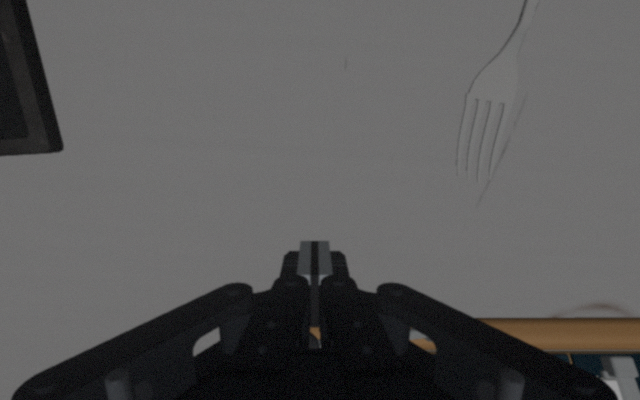

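```bash
python3 -m creep '[[-5,0,-3.5,0,1],[-5,0,-4,0,1],[-5,0,-4,0,1],[-5,1,-4,0,1],[-5,1,-4,0,1],[-5,2,-4,0,1],[-5,3,-4,0,1],[-5,4,-4,0,1],[-4,5,-3,0,1],[0,0,0,0,1]]'
python3 - <<'E'
from h import *
st()
for c in ['wrist','side']:
  im,d=r.camera(c); np.save(c+'20d.npy',d)
  cv2.imwrite(f'pics/{c}20.png',im if c=='wrist' else cv2.resize(im[100:310,230:440],None,fx=2.8,fy=2.8))
E
```

```text
time: 22.1
ee_pos: [0.4916, 0.0021, 0.0636]
ee_rot: [-0.107, 3.139, -0.0]
contact_force: [-0.3, 0.6, 0.4]
grip_width: 0.001
t 22.1 ring [ -96.4 -146.3   22.8] world [0.4916 0.0021 0.0636] jawyaw 93.9 F [-0.3  0.6  0.4] Fring [0.  0.6 0.4] w 0.0
```

View pics/wrist20.png

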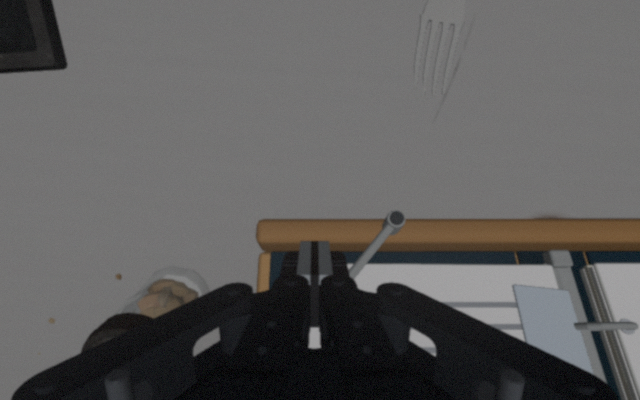

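View pics/side20.png

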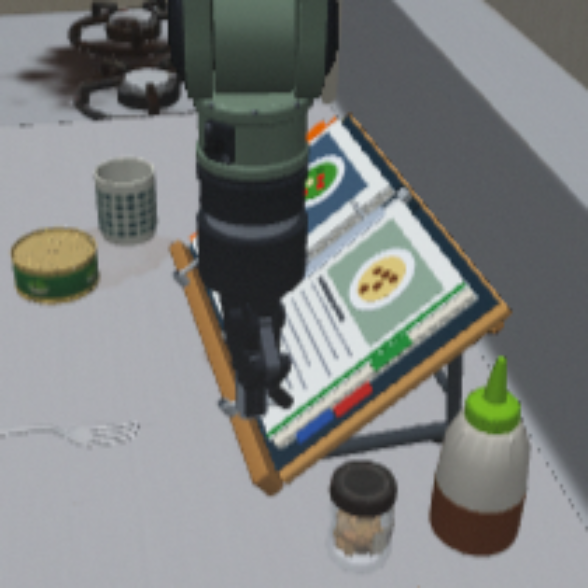

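```bash
python3 -m creep '[[4,-6,3,0,1],[0,-17,0,0,1],[-9,0,-6,0,1],[-9,0,-6,0,1],[-9,0,-5,0,1],[0,0,0,0,1]]'
python3 - <<'E'
from h import *
st()
im,d=r.camera('wrist'); cv2.imwrite('pics/w21.png',im)
E
```

```text
time: 22.95
ee_pos: [0.5171, -0.0196, 0.0779]
ee_rot: [-0.107, 3.138, -0.001]
contact_force: [-0.3, -0.4, 0.1]
grip_width: 0.0
t 22.95 ring [ -68.8 -169.8   19.4] world [ 0.5171 -0.0196  0.0779] jawyaw 93.9 F [-0.3 -0.4  0.1] Fring [-0.2 -0.4  0.3] w 0.0
```

View pics/w21.png

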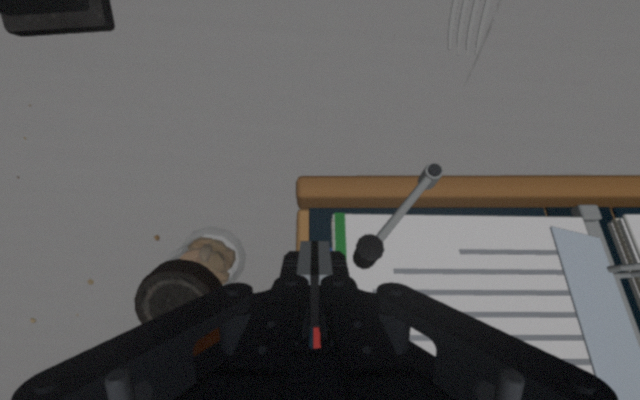

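```bash
python3 -m creep '[[0,12,0,0,1],[0,11,0,0,1],[-4.5,8,-3.5,0,1],[-4.5,8,-3.5,0,1],[-2.5,8,-2,0,1],[-2,9,-1.5,0,1],[0,0,0,0,1]]'
python3 - <<'E'
from h import *
st()
im,d=r.camera('wrist'); cv2.imwrite('pics/w22.png',im); np.save('w22d.npy',d)
E
```

```text
time: 23.88
ee_pos: [0.5241, 0.0382, 0.0871]
ee_rot: [0.108, -3.138, -0.001]
contact_force: [-0.3, 0.9, 0.4]
grip_width: -0.001
t 23.88 ring [ -54.4 -112.7   19.8] world [0.5241 0.0382 0.0871] jawyaw 93.9 F [-0.3  0.9  0.4] Fring [0.1 0.9 0.5] w -0.0
```

View pics/w22.png

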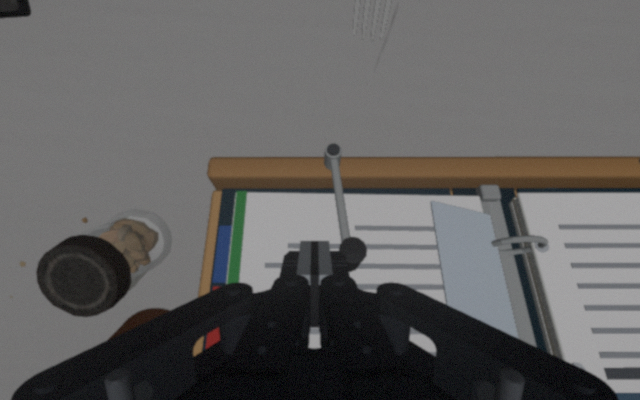

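Right keeper appears straight (base (333,150), cap (352,250)). Back off, rise, and check.

```bash
python3 -m creep '[[0,-6,0,0,1],[0,-4,-15,0,1],[0,0,-40,0,1],[20,0,-40,0,1],[40,0,-10,0,1],[50,0,0,0,1],[40,0,0,0,1],[0,0,0,0,1],[0,0,0,0,1]]'
python3 - <<'E'
from h import *
C=cam('wrist')
d=np.load('w22d.npy')
st()
for c in ['wrist','side','top']:
  im,d=r.camera(c); np.save(c+'23d.npy',d); cv2.imwrite(f'pics/{c}23r.png',im)
  crop={'wrist':im,'side':cv2.resize(im[100:310,230:440],None,fx=2.8,fy=2.8),'top':cv2.resize(im[110:240,200:430],None,fx=3.4,fy=3.4)}[c]
  cv2.imwrite(f'pics/{c}23.png',crop)
Cs={c:cam(c) for c in ['side','top']}
for n in ['sauce_bottle','spice_jar','fish_tin','orange_mug','pattern_cup','right_keeper_cap','left_keeper_cap']:
    L={c:r.landmark_of(c,n) for c in Cs}
    L={c:l[0]['centre'] for c,l in L.items() if l}
    if len(L)==2:
        x,_=tri([Cs[c] for c in L],list(L.values())); print(n,x.round(3),ring(x).round(0))
    else: print(n,L)
E
```

```text
time: 25.05
ee_pos: [0.3776, 0.0166, 0.1938]
ee_rot: [-0.104, 3.137, -0.001]
contact_force: [-0.7, -0.5, -0.2]
grip_width: 0.001
t 25.05 ring [-105.1 -123.7  194.8] world [0.3776 0.0166 0.1938] jawyaw 93.8 F [-0.7 -0.5 -0.2] Fring [-0.7 -0.5  0.3] w 0.0
sauce_bottle [ 0.649 -0.077 -0.002] [ -17. -236. -122.]
spice_jar [ 0.556 -0.091  0.013] [ -82. -244.  -53.]
fish_tin [0.349 0.321 0.002] [-228.  182.   48.]
orange_mug [ 0.588  0.433 -0.003] [ -37.  277. -108.]
pattern_cup [0.427 0.402 0.   ] [-164.  258.   -5.]
right_keeper_cap [0.52  0.057 0.079] [-62. -94.  15.]
left_keeper_cap [0.514 0.257 0.085] [-52. 106.  15.]
```

View pics/wrist23.png

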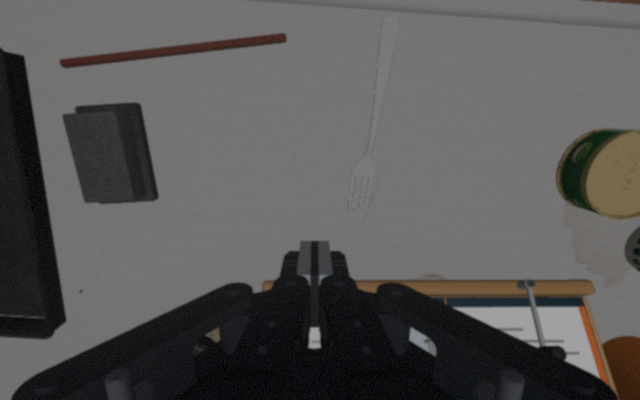

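View pics/side23.png

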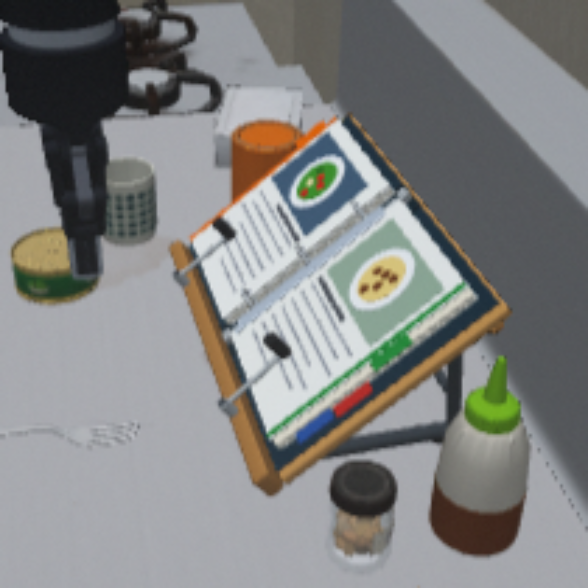

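View pics/top23.png

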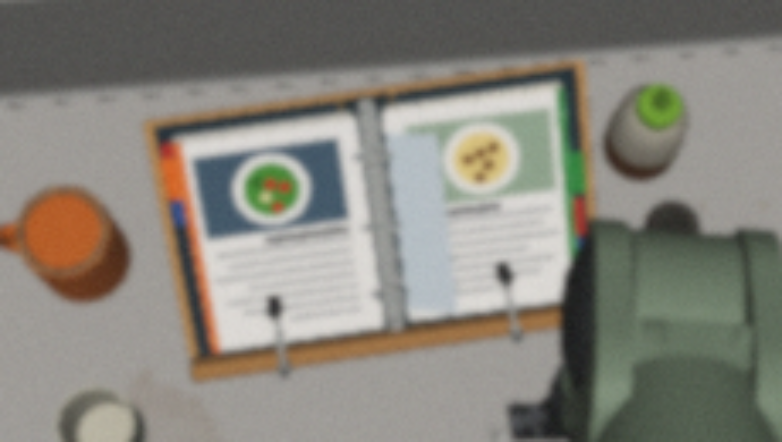

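Run:
```python
from h import *
C=cam('wrist',{'ee_pos':np.array([.5241,.0382,.0871]),'ee_rot':np.array([.108,-3.138,-.001])}); d=np.load('w22d.npy'); P=cloud(C,d)
for u,v in [(353,250),(351,246),(338,180),(341,200),(344,220),(333,150)]: print(u,v,ring(P[v,u]).round(1))
for c in ['side','top']:
    d=np.load(c+'23d.npy');P=cloud(cam(c),d)
    pts={'side':[(230+275/2.8,100+345/2.8),(230+222/2.8,100+232/2.8),(230+450/2.8,100+250/2.8),(230+300/2.8,100+370/2.8),(230+300/2.8,100+160/2.8),(230+235/2.8,100+270/2.8)],'top':[(200+504/3.4,110+270/3.4),(200+274/3.4,110+305/3.4)]}[c]
    for u,v in pts: print(c,ring(P[int(v),int(u)]).round(1))
```

```text
353 250 [-56.1 -94.7  30.3]
351 246 [-58.2 -95.4  29.5]
338 180 [-102.1  -98.9   11.2]
341 200 [-89.7 -97.6  10.9]
344 220 [-77.9 -96.4  10.9]
333 150 [-120.4 -101.4   14. ]
side [-55.2 -99.3  22.2]
side [-55.9  91.   20.5]
side [ 97.8 -97.1 -13. ]
side [ -51.4 -118.5    1.6]
side [ 40.6 130.4   1. ]
side [-67.7  54.2   2.3]
top [-50.9 -94.5  19.7]
top [-49.9  98.1  20. ]
```

```bash
python3 - <<'E'
from h import *
st(); print(delta((-54,-68,20)))
E
python3 -m creep '[[-37,14,0,0,1],[-37,14,0,0,1],[-37,14,0,0,1],[-37,14,0,0,1],[0,0,0,0,1]]'
python3 - <<'E'
from h import *
st(); print(delta((-54,-68,20)))
E
```

```text
t 25.9 ring [-106.7 -123.2  194.8] world [0.3763 0.0171 0.1928] jawyaw 93.9 F [-0.4 -0.3  0. ] Fring [-0.3 -0.3  0.3] w -0.0
[-148.89630701   55.81642976  105.29005844]
time: 26.52
ee_pos: [0.5223, 0.0837, 0.1924]
ee_rot: [-0.108, 3.139, 0.0]
contact_force: [-0.0, 0.4, 0.2]
grip_width: 0.001
t 26.52 ring [ 11.6 -67.2 101.9] world [0.5223 0.0837 0.1924] jawyaw 93.9 F [-0.   0.4  0.2] Fring [0.2 0.4 0.2] w 0.0
[  1.37995474  -0.83336675 104.87981944]
```

```bash
python3 -m creep '[[0,-4,35,0,1],[0,0,35,0,1],[0,0,25,0,1],[0,0,10,0,1],[0,-6,0,0,1],[0,-6,0,0,1],[0,0,0,0,1]]'
python3 - <<'E'
from h import *
st()
C=cam('wrist'); im,d=r.camera('wrist'); cv2.imwrite('pics/w24.png',im); np.save('w24d.npy',d)
E
```

```text
time: 27.4
ee_pos: [0.5222, 0.0663, 0.0889]
ee_rot: [-0.104, 3.138, -0.0]
contact_force: [-0.3, 0.4, 0.1]
grip_width: 0.001
t 27.4 ring [-53.3 -84.5  21.2] world [0.5222 0.0663 0.0889] jawyaw 93.8 F [-0.3  0.4  0.1] Fring [-0.2  0.4  0.2] w 0.0
```

View pics/w24.png

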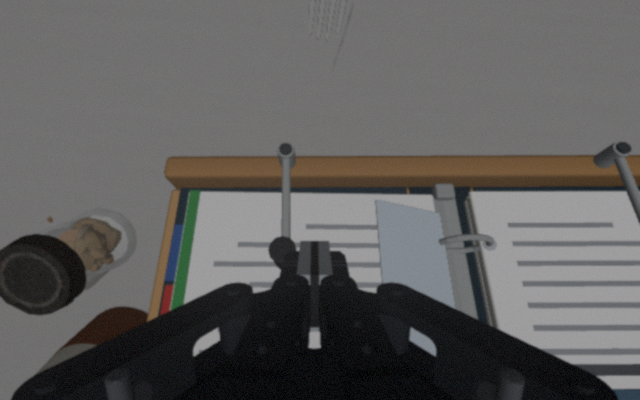

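```bash
python3 - <<'E'
from h import *
C=cam('wrist'); d=np.load('w24d.npy'); P=cloud(C,d)
for u,v in [(282,250),(282,246),(287,180),(286,200),(286,220),(287,152)]: print(u,v,ring(P[v,u]).round(1))
E
python3 -m creep '[[0,6,0,0,1],[0,4,-15,0,1],[0,0,-40,0,1],[20,0,-40,0,1],[40,0,-10,0,1],[50,0,0,0,1],[40,0,0,0,1],[0,0,0,0,1],[0,0,0,0,1]]'
python3 - <<'E'
from h import *
st()
for c in ['side','top']:
  im,d=r.camera(c)
  cv2.imwrite(f'pics/{c}25.png',{'side':cv2.resize(im[100:310,230:440],None,fx=2.8,fy=2.8),'top':cv2.resize(im[110:240,200:430],None,fx=3.4,fy=3.4)}[c])
E
```

```text
282 250 [-55.8 -99.4  29.1]
282 246 [-57.5 -99.3  29.9]
287 180 [-101.2  -99.8   12.2]
286 200 [ -89.  -100.    11.5]
286 220 [-77.1 -99.6  11.5]
287 152 [-117.7 -100.    15.7]
time: 28.58
ee_pos: [0.3723, 0.067, 0.1938]
ee_rot: [-0.106, 3.137, -0.0]
contact_force: [0.8, -0.4, -0.6]
grip_width: -0.001
t 28.57 ring [-106.4  -73.1  195.9] world [0.3723 0.067  0.1938] jawyaw 93.9 F [ 0.8 -0.4 -0.6] Fring [ 0.2 -0.4 -1. ] w -0.0
```

View pics/side25.png

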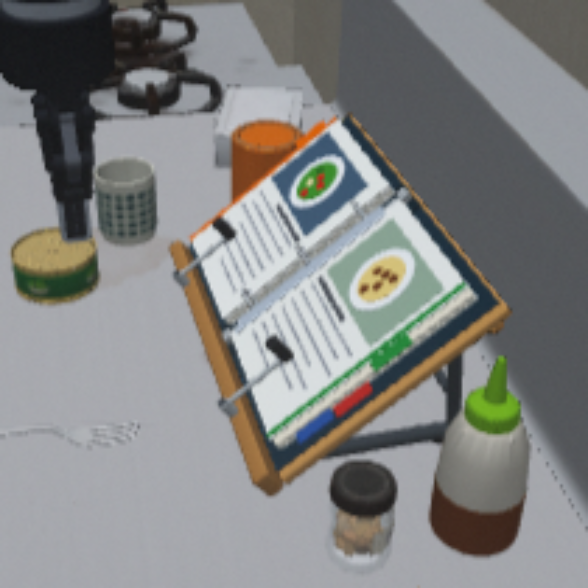

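View pics/top25.png

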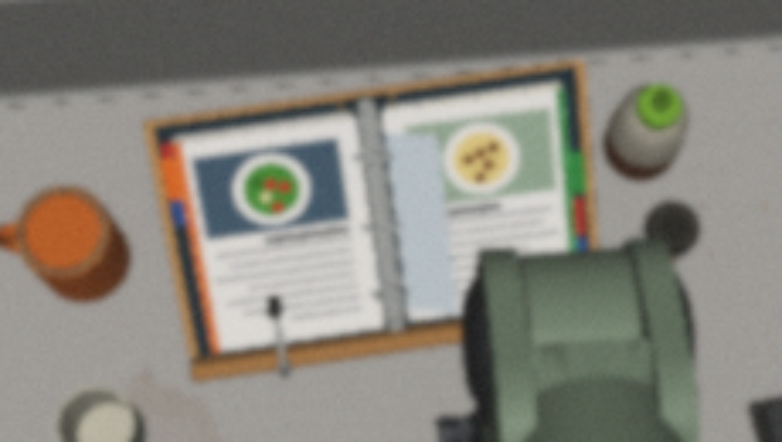

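Both keepers point up the page over their leaves, and the bystanders haven't moved. Handing in.

```bash
python3 -c "
from workcell import r
print(r.sign_off())"
```

```text
the job is handed in; nothing more can be done
None
```

The job is done and handed in at about 28.6 s, with the arm clear of everything.

**What I did**
- I swung the right keeper aside to about 1.55 rad, which freed the front leaf.
- I pushed the front leaf's edge up and over the rings. It settled flat on the left page showing its other face, reading z ≈ 1–2 mm.
- I swung the left keeper up over the turned leaf, then the right keeper over the green-tab leaf.

**Last checks**
- **Keepers:** The first right-keeper swing overshot to about -0.1 rad, so I nudged it back. It then measured about 0 rad, and the left one about 0.02 rad.
- **Next leaf:** It stayed flat on the right, at about 2–3 mm.
- **Things around the stand:** All five look unmoved in the pictures. Their network positions before and after differ by up to about 9 mm in height and 8 mm sideways. I put that down to detector noise, as nothing touched them.
- **Forces:** Tool forces stayed under about 5 N at every reading.

In the very last top picture the arm hid the right keeper. I checked it in the side picture and with the wrist depth reading taken just before backing off.

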